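# Set the infrared thermometer and aim it at the kettle

### The arm

A 6-joint arm with a two-finger parallel gripper is mounted at the origin on a cart in front of the work surface, level with it; the furniture and walls round the work are solid. World frame = base frame: x ahead of the robot, y to its left, z up, the work surface at z = 0. Lengths are in mm, angles in rad, forces in N, time in s.
With the tool pointing down it reaches from about 350 to 975 mm from the base axis. Payload 17.4 kg.
Tool frame: the origin (TCP) lies on the centre line of the jaws, within the pads' length; the fingertips stand 19 mm ahead of it and the grasp point (between the pads) is the TCP (bot.tips_ahead is the distance from the TCP to the fingertips, in mm); z points along the fingers, y is the direction in which the jaws open and shut (so a half turn about z gives the same grasp; the last joint's range is limited). The gripper opens to 85 mm and grips with 20 to 120 N. Pads are 22 mm wide; open, the fingers measure 114 mm over their backs; the gripper's body (76 mm by 85 mm) begins 54 mm behind the grasp point. The pads swing forward as they close: fully open they stand 13 mm farther back than shut.
Start: joints at [-1.239, 0.116, 1.442, -0, 1.584, -0.038], TCP at [243.956, -629.379, 250.303] pointing down, gripper open.
Joint ranges: [-2.83, 2.83], [-0.83, 2.19], [0.07, 2.5], [-1.14, 4.28], [0.01, 3], [-2.97, 2.97]. Speed limits (rad/s): [1.89, 1.89, 2.22, 3.14, 3.14, 3.14].

### API

Orientations are given as a unit quaternion [x, y, z, w].
In Python, from station import telemetry, cams, bot gives the robot as it stands.
- The arm moves only by the tool arm_command, never from a script. Its arguments are lists of equal length, an entry for each row: "xyz": the shift along the tool's x, y, z in mm, a list of three; "yaw": the turn about the tool's z in rad; "fingers": the opening, from 0 (shut) to 1 (fully open). In form: {"xyz": [[x, y, z], ...], "yaw": [yaw, ...], "fingers": [fingers, ...]}. A call has 1 to 5 rows; each row is the pose to reach, as a shift and turn from the pose commanded when the call began, along the tool's axes at that moment; what a row does not reach only later rows make up. A row lasts 1/10 s, in which the tool goes at most 50 mm and 8.59 degrees, less where a joint would pass 70% of its speed; a pose out of reach is approached as far as the arm can. A call with a gripper value outside its range is refused whole. The fingers move at their own pace and stop on an object; "squeeze" is the grip in N (left out, the last holds). Time passes only in rows, so rows that repeat a pose let the fingers close. It gives the time, the measured TCP pose, the force and the opening at its end, in the units of the state.
- telemetry.sense(): the state, without advancing time (a new reading comes with each control period).
- cams.get_image(name): name is "scene" or "side" or "wrist"; returns a dict with "image" (400x640x3 uint8, red, green, blue), "vertical_fov" (degrees; the focal length in pixels is half the picture's height over the tangent of half this angle, whatever the lens; pixels are square), "cx", "cy" (the principal point, pixels), "R" (3x3) and "t" (3): a world point X has camera coordinates R X + t. Camera axes: x right, y down, z forward; pixel columns grow to the right and rows downward; lengths in mm; the calibration is good to about 2 mm. A picture is of the moment at which its call begins. There is no depth.
- bot.finish_job(): hands the job in, once; it reports no verdict.
The state is a dict: "time_s": time; "qpos": joint angles; "qvel": joint speeds; "joint_efforts": joint torques, N m; "eef_pos": TCP position; "orientation": TCP orientation; "wrist_force": force on the tool from outside, world axes, zero at the start; "ft_torque": the same for the moment, N m; "width": finger opening in mm.
Only numpy, scipy, OpenCV 4.12 (cv2) and the standard library are available. Lean on these libraries where they do the work, as an engineer would, in place of code of your own. Each camera call takes 0.05 s, during which the arm holds its last target. There are 200 camera calls.

### The job

Turn the dial of the thermometer station to the three-dot mark and let go of it. Then draw the thermometer wand up out of its well, tip it at least halfway from upright to level, and aim its nose at the middle of the kettle's body, the nose within 20 cm of the kettle and more than 10 cm above the worktop, without touching the kettle or shifting anything else. Finish holding the wand still and raised like this: do not put it down or let go.

Things in the scene. Friction and masses are not known exactly. Their poses are not given: they have to be found in the camera images.
- dock: thermometer station, fixed: white slab 110 (x) x 260 (y) x 27 mm. Origin at the centre of its underside; x away from the robot (at zero yaw), y along it, z up. At (0, +82.5) mm a 62 x 62 mm tower, top 75 mm above the worktop, has a round well (27 mm wide, 71 mm deep) holding the wand; at (-12, -82.5) mm is the dial; a dark screen lies between.
- dial (a joint): dial angle, growing clockwise seen from above. It clicks into four marks on the slab's top, rows of 1, 2, 3 and 4 small black dots, left to right on the dial's far side: 1 dot = 0.0, 2 dots = 0.6, 3 dots = 1.2, 4 dots = 1.8 rad. Starts at one or two dots. Light: under 0.1 N m.
- dial_grip (a point): point on the dial's upright axis, 57 mm above the worktop, in its grey grip bar. x along the bar to the white-lined pointer end, z up; x is turned (0.9 - dial angle) rad about z from the dock's x. Bar 12 mm thick, 40 mm long, 35 to 65 mm above the worktop, on a disc of 48 mm diameter.
- wand: infrared thermometer wand, black, 170 mm long, 0.12 kg, loose in the well, nose down. Origin at the nose tip; z from nose to tail (up in the well); it aims along -z. 0 to 65 mm: round neck, 22 mm diameter; 65 to 170 mm: handle 30 (x) by 24 mm (y), its shoulder resting on the tower (origin then 10 mm, tail 180 mm above the worktop). Free after rising 65 mm. Centre of mass 105 mm from the nose.
- kettle: steel kettle with black handle on the left side, about 165 mm across the body and 242 mm tall, standing loose on a black round base 16 mm thick at the back. Origin at its underside. Not to be touched.
- kettle_mid (a point): the kettle's middle, a point on the upright axis of its steel can, 110 mm above the kettle's underside (126 mm above the worktop), about 80 mm inside the wall.
- salt_shaker: glass salt shaker with grey cap, 44 mm across, 90 mm tall, standing behind the station. Origin at its underside. A bystander, not to be moved.
- mug: white spotted mug, 82 mm across, 91 mm tall, on the left. Origin at its underside. A bystander, not to be moved.
- honey_jar: jar with a red lid, 65 mm across, 100 mm tall, on the right. Origin at its underside. A bystander, not to be moved.
- paste_tin: small tin, 57 mm across, 72 mm tall, on the right. Origin at its underside. A bystander, not to be moved.
- cream_pot: white round pot, 72 mm across, 62 mm tall, on the left. Origin at its underside. A bystander, not to be moved.
- balm_tin: flat round tin, 90 mm across, 32 mm tall, on the left. Origin at its underside. A bystander, not to be moved.

How it is judged:
By the outcome, as a careful person would: the job done as asked, in the order asked, and still so for the second after the job is handed in, while the arm keeps its last pose, push and grip.
It also fails if it takes over 54 s, if anything falls off the work surface, if the arm or the gripper's body presses on something with over 40 N, if the wrist force passes 120 N, or if a joint passes its speed limit or range.

## Working session

There is one attempt and no reset: what is moved stays moved. The work goes in short steps, Python scripts to look and compute and a tool call to move; the robot and the scene stay as the last step left them, time stands still between calls to the robot, and variables do not carry over. Pictures are saved under pics/ and viewed, about 8 in all and at most 12, crops included, and the job is handed in when it is done.

Besides the shell and the picture viewer there is one more tool, called after "Call:" in YAML: its name, and indented under it one key for each argument. arm_command: Moves the arm, as the interface text tells. Its arguments: {"type":"object","properties":{"xyz":{"type":"array"},"yaw":{"type":"array"},"fingers":{"type":"array"},"squeeze":{"type":"number"}},"required":["xyz","yaw","fingers"]}

```bash
mkdir -p pics; ls
cat > h.py <<'E'
import numpy as np, cv2, pickle
from station import telemetry, cams, bot
def shot(n,tag):
    d=cams.get_image(n); pickle.dump(d,open(f'pics/{tag}.pkl','wb'))
    cv2.imwrite(f'pics/{tag}.png',np.asarray(d['image'])[:,:,::-1]); return d
def load(tag): return pickle.load(open(f'pics/{tag}.pkl','rb'))
def f(d): return 200/np.tan(np.radians(d['vertical_fov'])/2)
def proj(d,X):
    c=np.asarray(d['R'])@np.asarray(X,float)+np.asarray(d['t']); return [round(float(v),1) for v in (d['cx']+f(d)*c[0]/c[2], d['cy']+f(d)*c[1]/c[2])]
def ray(d,uv):
    R=np.asarray(d['R']);t=np.asarray(d['t'])
    return -R.T@t, R.T@np.array([(uv[0]-d['cx'])/f(d),(uv[1]-d['cy'])/f(d),1.])
def onz(d,uv,z):
    o,r=ray(d,uv); return np.round(o+r*(z-o[2])/r[2],1)
E
python3 - <<'E'
from h import *
print(telemetry.sense())
a=shot('scene','a')
b=shot('side','b')
w=shot('wrist','w')
for d in(a,b,w): print(d['vertical_fov'],d['cx'],d['cy'],ray(d,(320,200)),{k for k in d})
E
```

```text
pics
{'time_s': 0.0, 'qpos': array([-1.23882313e+00,  1.16452182e-01,  1.44229828e+00, -1.72946227e-05,
        1.58400376e+00, -3.78128408e-02]), 'qvel': array([-0.00043103, -0.00091417, -0.00066883,  0.00149188,  0.00035222,
        0.00136882]), 'joint_efforts': array([ 3.03832421e-03, -7.31976986e+01, -6.32485986e+01,  1.92792477e-04,
        6.27835107e-03, -7.31265663e-05]), 'eef_pos': array([ 243.8746528 , -629.20621661,  249.56445443]), 'orientation': array([ 9.82955778e-01,  1.83841238e-01, -9.36675519e-05, -5.73247040e-04]), 'wrist_force': array([-0.4984366 ,  0.41414464, -0.90780609]), 'ft_torque': array([-0.03535286, -0.02554353, -0.04129559]), 'width': 85.37752495261348}
43.912440534121686 321.21195103009984 205.91134024137273 (array([-444.05325834, -756.04335366, 1160.91894755]), array([ 0.6180549 ,  0.46688907, -0.63259045])) {'R', 't', 'image', 'cx', 'cy', 'vertical_fov'}
44.592178576957565 314.8564530010689 201.095344870554 (array([   61.66649471, -1013.84295339,  1053.53054447]), array([ 0.36055664,  0.67376853, -0.64509777])) {'R', 't', 'image', 'cx', 'cy', 'vertical_fov'}
61.886071265653364 326.1806652289474 199.09649558111414 (array([ 307.69903981, -605.16157868,  372.72792104]), array([-0.26372427, -0.08096403, -0.96137657])) {'R', 't', 'image', 'cx', 'cy', 'vertical_fov'}
```

View pics/a.png

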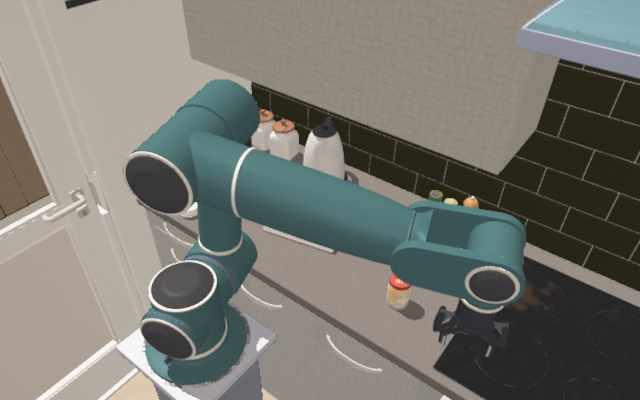

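View pics/b.png

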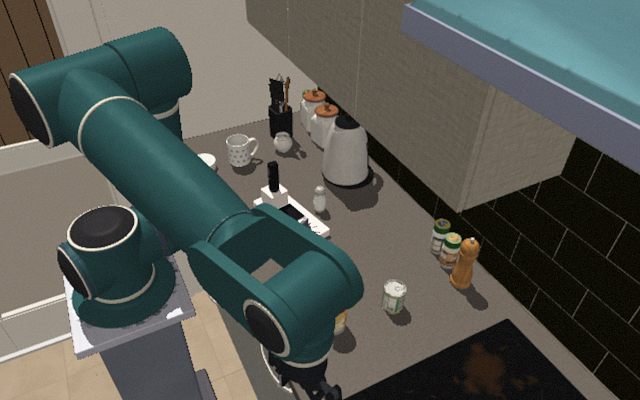

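Scene camera: arm hides the dock. Side camera: wand tail ~(272,165), shaker (320,200), kettle body ~(346,150) with its base ~(348,182), mug (239,150), tin (394,295).

Run:
```python
from h import *
b=load('b')
print('wandtail',onz(b,(272,165),180)); print('kettle lid',onz(b,(348,120),240)); print('kettle base',onz(b,(348,172),16))
print('shaker',onz(b,(320,189),90),onz(b,(320,210),0)); print('mug',onz(b,(238,140),91)); print('tin',onz(b,(394,285),72)); print('dockcorner near right',onz(b,(327,233),27))
im=np.asarray(b['image'])[:,:,::-1][95:245,180:400]
cv2.imwrite('pics/b2.png',cv2.resize(im,None,fx=3.6,fy=3.6,interpolation=cv2.INTER_CUBIC))
```

```text
wandtail [495.5 109.2 180. ]
kettle lid [780.4 149.  240. ]
kettle base [801.1 162.   16. ]
shaker [624.9  40.1  90. ] [627.1  41.5   0. ]
mug [490.6 416.8  91. ]
tin [ 624.6 -377.    72. ]
dockcorner near right [583.1 -88.3  27. ]
```

View pics/b2.png

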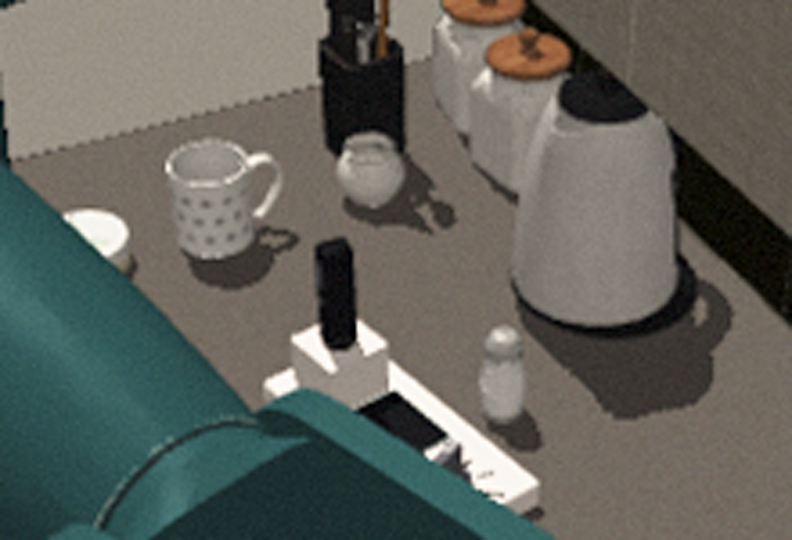

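Call:
arm_command:
  xyz:
    - [25,-34,-10]
    - [50,-68,-20]
    - [75,-102,-30]
    - [100,-136,-40]
    - [125,-170,-40]
  yaw: [0,0,0,0,0]
  fingers: [1,1,1,1,1]

```text
time_s: 0.65
eef_pos: [299.3, -424.3, 291.5]
orientation: [0.983, 0.184, 0.0, 0.001]
wrist_force: [1.3, -0.3, 0.3]
width: 85.6
```

Call:
arm_command:
  xyz:
    - [25,-34,-10]
    - [50,-68,-20]
    - [75,-102,-30]
    - [100,-136,-40]
    - [125,-170,-40]
  yaw: [0,0,0,0,0]
  fingers: [1,1,1,1,1]

```text
time_s: 1.15
eef_pos: [354.2, -220.5, 331.6]
orientation: [0.983, 0.184, 0.001, 0.001]
wrist_force: [0.1, 0.4, 0.1]
width: 85.5
```

Call:
arm_command:
  xyz:
    - [25,-34,0]
    - [50,-68,0]
    - [75,-102,0]
    - [100,-136,0]
    - [125,-170,0]
  yaw: [0,0,0,0,0]
  fingers: [1,1,1,1,1]

```text
time_s: 1.65
eef_pos: [409.2, -16.6, 330.4]
orientation: [0.983, 0.184, 0.0, 0.0]
wrist_force: [1.0, -1.4, 0.4]
width: 85.5
```

Call:
arm_command:
  xyz:
    - [20,-15,0]
    - [30,-25,0]
    - [30,-25,0]
    - [30,-25,0]
  yaw: [0,0,0,0]
  fingers: [1,1,1,1]

```text
time_s: 2.05
eef_pos: [428.1, 15.7, 330.1]
orientation: [0.983, 0.184, -0.0, 0.0]
wrist_force: [-0.8, 0.5, 0.3]
width: 85.2
```

Run:
```python
from h import *
s=telemetry.sense(); print(s['time_s'],s['eef_pos'],s['orientation'],s['wrist_force'])
w=shot('wrist','w1'); a=shot('scene','a1'); shot('side','b1')
cv2.imwrite('pics/w1x.png',cv2.resize(np.asarray(w['image'])[:,:,::-1],None,fx=1.25,fy=1.25))
```

```text
2.05 [428.05467154  15.66003971 330.14581197] [ 9.82897506e-01  1.84153262e-01 -2.57052231e-04  5.57367247e-05] [-0.76630351  0.52617907  0.2778514 ]
```

View pics/w1x.png

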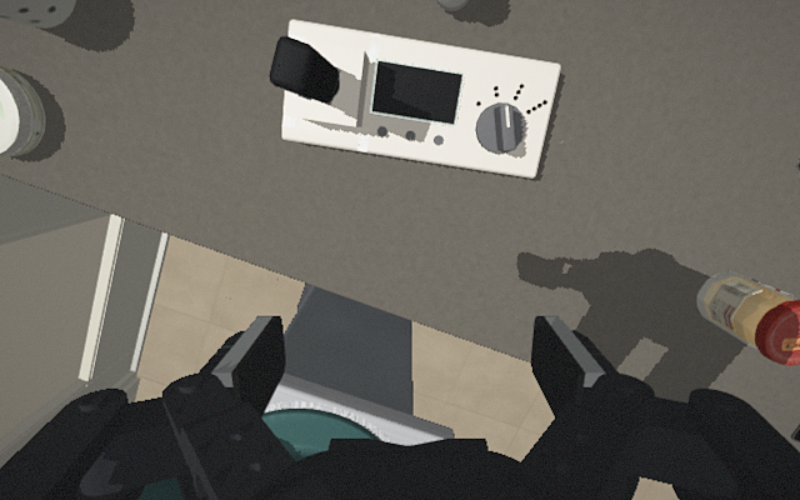

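Wrist view (1.25× scale): slab top corners at (290,20), (560,65), (537,178), (283,138). The dial is at about (499,128), with its pointer toward two dots. Wand tail is near (290,65).

Run:
```python
from h import *
w=load('w1'); s=1/1.25
P=[onz(w,(u*s,v*s),27)[:2] for u,v in((290,20),(560,65),(537,178),(283,138))]
print(P,[np.linalg.norm(P[i]-P[(i+1)%4]) for i in range(4)],np.mean(P,axis=0))
d=P[0]-P[1]; print('yaw',np.arctan2(-d[0],d[1])); d=P[3]-P[2]; print(np.arctan2(-d[0],d[1]))
for q in((506,106),(503,152)): print('bar',onz(w,(q[0]*s,q[1]*s),65))
im=np.asarray(w['image'])[:,:,::-1]
cv2.imwrite('pics/w1c.png',np.hstack([cv2.resize(im[5:155,210:310],None,fx=4,fy=4,interpolation=cv2.INTER_CUBIC),cv2.resize(im[5:155,350:450],None,fx=4,fy=4,interpolation=cv2.INTER_CUBIC)]))
```

```text
[array([543.7, 176.3]), array([599.3, -72.4]), array([496.1, -98.8]), array([440.5, 152.3])] [np.float64(254.8392630659569), np.float64(106.52323690162623), np.float64(257.18197837329114), np.float64(105.95395226229179)] [519.9   39.35]
yaw 0.21994581259861118
0.21790980469296156
bar [542.6 -33.2  65. ]
bar [505.6 -47.4  65. ]
```

View pics/w1c.png

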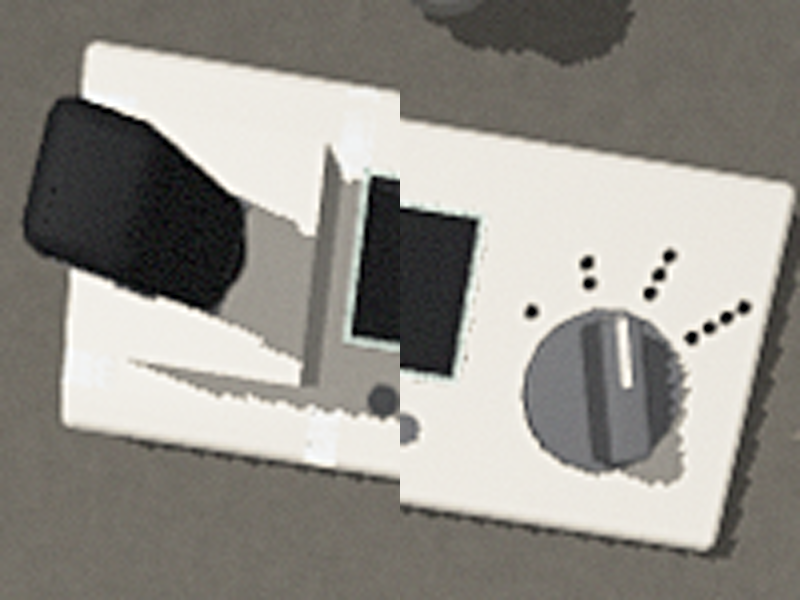

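Run:
```python
from h import *
w=load('w1')
R=lambda u,v,z: onz(w,(350+(u-400)/4,5+v/4),z)[:2]
L=lambda u,v,z: onz(w,(210+u/4,5+v/4),z)[:2]
def ang(a,b): d=a-b; return round(float(np.arctan2(d[1],d[0])),3)
print('line',ang(R(621,320,65),R(629,388,65)), 'edge',ang(R(603,318,65),R(609,465,65)))
c=np.array([526.2,-43.8])
for p in((531,312),(588,273),(660,275),(718,322)): print(p,ang(R(*p,27),c)-.219)
print('disc', R(600,392,35), 'bar mid', R(622,390,65))
T=[L(*p,180) for p in((62,97),(148,122),(128,293),(27,250))]; print('tail',T,np.mean(T,axis=0),[np.linalg.norm(T[i]-T[(i+1)%4]) for i in range(4)],ang(T[1],T[0]),ang(T[0],T[3]))
c,s=np.cos(.219),np.sin(.219); print('well',np.array([519.9,39.35])+82.5*np.array([-s,c]))
for t,n in(('a1','scene'),('b1','side'),('w1','wrist')):
  d=load(t); print(n,proj(d,(502,120,180)),proj(d,(795,160,16)))
```

```text
line 0.559 edge 0.476
(531, 312) 0.9169999999999999
(588, 273) 0.31500000000000006
(660, 275) -0.291
(718, 322) -0.887
disc [525.5 -42.2] bar mid [525.8 -41.9]
tail [array([514.8, 129.3]), array([516.6, 113.1]), array([486.4, 107.6]), array([486.8, 128. ])] [501.15 119.5 ] [np.float64(16.299693248647376), np.float64(30.696742498187046), np.float64(20.403921191770966), np.float64(28.03016232560912)] -1.46 0.046
well [501.97657662 119.87950325]
scene [280.5, 183.7] [324.3, 177.3]
side [272.6, 162.6] [346.8, 172.8]
wrist [232.5, 51.6] [324.1, -236.6]
```

View pics/a1.png

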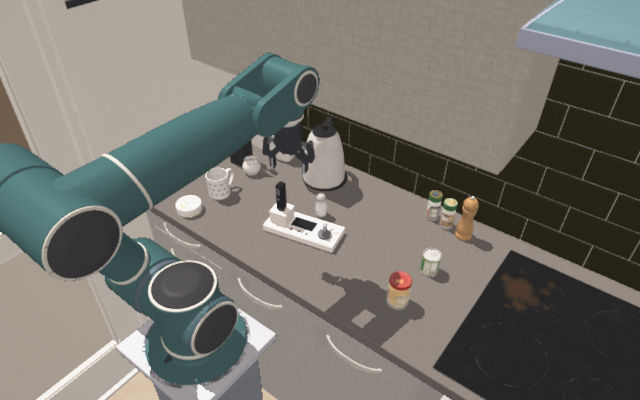

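Call:
arm_command:
  xyz:
    - [25,30,0]
    - [50,60,20]
    - [70,90,55]
    - [70,90,100]
    - [70,90,145]
  yaw: [-0.05,-0.1,-0.148,-0.148,-0.148]
  fingers: [1,1,1,1,1]

```text
time_s: 2.7
eef_pos: [526.1, -44.3, 183.5]
orientation: [0.967, 0.255, -0.0, 0.0]
wrist_force: [1.0, -0.7, 0.2]
width: 85.2
```

Call:
arm_command:
  xyz:
    - [0,0,40]
    - [0,0,40]
    - [0,0,40]
  yaw: [0,0,0]
  fingers: [0.5,0.4,0.4]

```text
time_s: 3.0
eef_pos: [526.1, -43.3, 146.6]
orientation: [0.967, 0.256, 0.0, 0.0]
wrist_force: [-0.2, -0.3, 0.7]
width: 44.1
```

Run:
```python
from h import *
s=telemetry.sense(); print(s['time_s'],s['eef_pos'],s['orientation'],s['wrist_force'],s['width'],s['qpos'])
w=shot('wrist','w2')
for z in (35,65): print(proj(w,(526,-43,z)))
c,sn=np.cos(.519),np.sin(.519)
for k in(20,-20): print(proj(w,(526+k*c,-43+k*sn,65)))
```

```text
3.0 [526.06595866 -43.34624434 146.56427721] [9.66771986e-01 2.55640226e-01 2.55327830e-05 4.28420069e-05] [-0.18804151 -0.28628384  0.72368013] 44.13598279020942 [-1.30508604e-01 -1.61009389e-01  1.88331562e+00 -6.06087317e-05
  1.41920668e+00  9.23277120e-01]
[325.3, 201.1]
[325.2, 214.1]
[325.1, 183.9]
[325.3, 242.8]
```

View pics/w2.png

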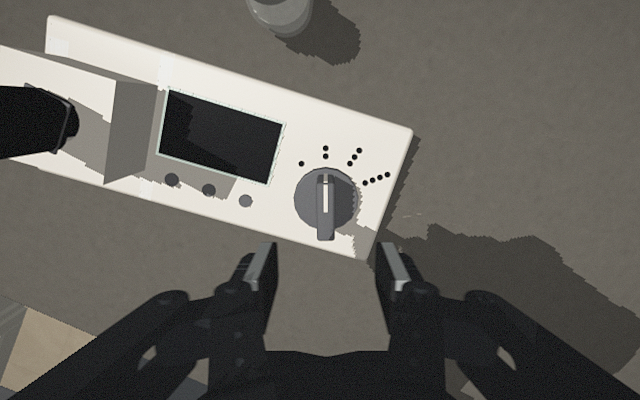

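Alignment is good: bar centred at (325,210), matching the prediction. Descend, grip, turn clockwise 0.6.

Call:
arm_command:
  xyz:
    - [1,0,40]
    - [1,0,75]
    - [1,0,86]
    - [1,0,86]
    - [1,0,86]
  yaw: [0,0,0,0,0]
  fingers: [0.4,0.4,0.4,0.05,0]
  squeeze: 20

```text
time_s: 3.55
eef_pos: [527.5, -42.0, 61.6]
orientation: [0.967, 0.256, 0.001, -0.0]
wrist_force: [-1.1, 2.3, -2.2]
width: 11.3
```

Call:
arm_command:
  xyz:
    - [0,0,0]
    - [0,0,0]
    - [0,0,0]
    - [0,0,0]
    - [0,0,0]
  yaw: [0,0,0,0,0]
  fingers: [0,0,0,0,0]

```text
time_s: 4.05
eef_pos: [527.5, -42.0, 61.6]
orientation: [0.967, 0.256, 0.001, -0.0]
wrist_force: [-3.0, 4.3, -4.3]
width: 11.4
```

Call:
arm_command:
  xyz:
    - [0,0,0]
    - [0,0,0]
    - [0,0,0]
    - [0,0,0]
    - [0,0,0]
  yaw: [0.1,0.2,0.3,0.4,0.5]
  fingers: [0,0,0,0,0]

```text
time_s: 4.55
eef_pos: [527.5, -42.1, 61.6]
orientation: [1.0, 0.007, 0.001, -0.0]
wrist_force: [-2.5, 2.8, -3.9]
width: 11.5
```

Call:
arm_command:
  xyz:
    - [0,0,0]
    - [0,0,0]
    - [0,0,0]
  yaw: [0.1,0.1,0.1]
  fingers: [0,0,0]

```text
time_s: 4.85
eef_pos: [527.5, -42.2, 61.6]
orientation: [0.999, -0.04, 0.001, -0.0]
wrist_force: [-4.8, 2.7, 4.3]
width: 11.2
```

Call:
arm_command:
  xyz:
    - [0,0,0]
    - [0,0,0]
    - [0,0,-20]
    - [0,0,-60]
    - [0,0,-100]
  yaw: [0,0,0,0,0]
  fingers: [0.4,0.5,0.5,0.5,0.5]

```text
time_s: 5.35
eef_pos: [526.8, -42.4, 161.0]
orientation: [0.999, -0.04, -0.0, 0.0]
wrist_force: [0.5, -0.5, 0.5]
width: 42.3
```

Run:
```python
from h import *
s=telemetry.sense(); print(s['time_s'],s['eef_pos'],s['orientation'],s['wrist_force'],s['width'])
w=shot('wrist','w3')
```

```text
5.35 [526.75277809 -42.37000297 161.00127153] [ 9.99181450e-01 -4.04527503e-02 -3.64035358e-05  6.27975621e-05] [ 0.53829975 -0.51973043  0.45064429] 42.28218364892853
```

View pics/w3.png

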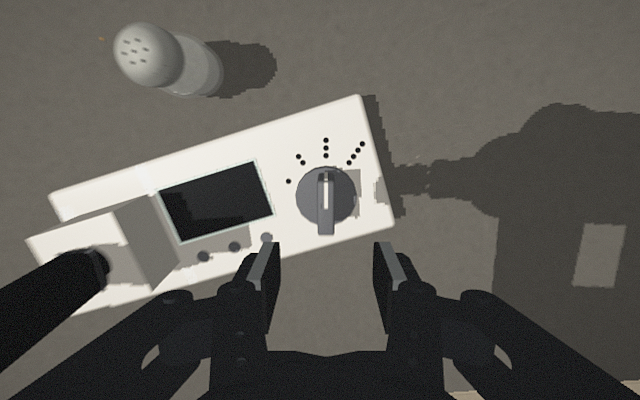

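Dial pointer now at three dots (325,178 pointing at dots 325,148) and released. Now look at the wand from above.

Call:
arm_command:
  xyz:
    - [0,0,-45]
    - [-20,-20,-90]
    - [-50,-55,-129]
    - [-75,-100,-129]
    - [-94,-140,-129]
  yaw: [0,0,-0.08,-0.16,-0.2]
  fingers: [0.5,0.6,0.8,0.8,0.8]

```text
time_s: 5.9
eef_pos: [446.3, 100.0, 290.8]
orientation: [0.998, 0.06, 0.002, -0.0]
wrist_force: [0.4, 0.3, -1.0]
width: 68.2
```

Call:
arm_command:
  xyz:
    - [0,-8,0]
    - [0,-8,0]
    - [0,-8,0]
  yaw: [0,0,0]
  fingers: [0.8,0.8,0.8]

```text
time_s: 6.2
eef_pos: [446.4, 106.6, 288.2]
orientation: [0.998, 0.059, 0.0, 0.0]
wrist_force: [-0.2, 0.0, -0.4]
width: 68.5
```

Run:
```python
from h import *
s=telemetry.sense(); print(s['time_s'],s['eef_pos'],s['orientation'],s['wrist_force'],s['width'])
w=shot('wrist','w4'); print(proj(w,(501.5,119.7,180)),proj(w,(502,120,75)))
shot('scene','a4')
im=np.asarray(w['image'])[:,:,::-1]
u,v=map(int,proj(w,(501.5,119.7,150)));x0=max(u-100,0);y0=max(v-75,0);print(x0,y0)
cv2.imwrite('pics/w4c.png',cv2.resize(im[y0:y0+150,x0:x0+200],None,fx=4,fy=4,interpolation=cv2.INTER_CUBIC))
```

```text
6.2 [446.41573512 106.62664075 288.23260855] [9.98260480e-01 5.89572107e-02 1.80372335e-04 1.67232409e-04] [-0.16498868  0.04649921 -0.36608858] 68.46583588514635
[315.6, 123.1] [318.6, 116.9]
216 46
```

View pics/w4c.png

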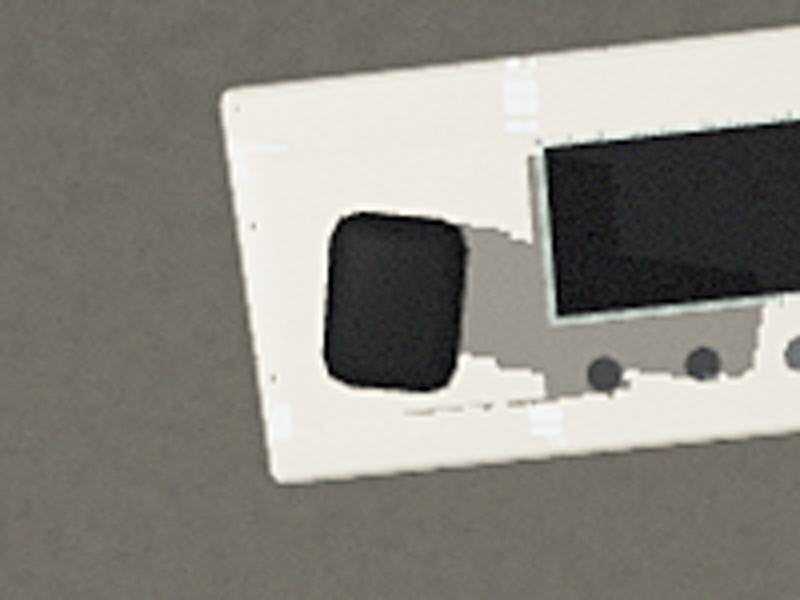

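Wand tail centred at crop (396,302) → pixel (315,121.5), matching the prediction within 2 mm; wand x axis ≈ 0.07 rad. Grasp 140 mm up from nose.

Call:
arm_command:
  xyz:
    - [40,-5,0]
    - [57,-7,20]
    - [57,-7,65]
    - [57,-7,110]
    - [57,-7,138]
  yaw: [0.045,0.045,0.045,0.045,0.045]
  fingers: [0.8,0.8,0.8,0.8,0.8]
  squeeze: 40

```text
time_s: 6.8
eef_pos: [501.3, 119.4, 146.3]
orientation: [0.999, 0.035, -0.002, 0.0]
wrist_force: [-0.3, -0.7, 0.6]
width: 68.2
```

Call:
arm_command:
  xyz:
    - [0,0,0]
    - [0,0,0]
    - [0,0,0]
    - [0,0,0]
    - [0,0,0]
  yaw: [0,0,0,0,0]
  fingers: [0.5,0.3,0.1,0,0]

```text
time_s: 7.3
eef_pos: [502.8, 120.7, 152.3]
orientation: [0.999, 0.036, 0.002, 0.0]
wrist_force: [1.0, -1.7, 6.8]
width: 23.7
```

Call:
arm_command:
  xyz:
    - [0,0,0]
    - [0,0,0]
    - [0,0,0]
  yaw: [0,0,0]
  fingers: [0,0,0]

```text
time_s: 7.6
eef_pos: [502.8, 120.7, 152.4]
orientation: [0.999, 0.036, 0.002, 0.0]
wrist_force: [1.5, -2.9, 6.6]
width: 23.7
```

Call:
arm_command:
  xyz:
    - [0,0,-15]
    - [0,0,-35]
    - [0,0,-60]
    - [0,0,-85]
    - [0,0,-100]
  yaw: [0,0,0,0,0]
  fingers: [0,0,0,0,0]

```text
time_s: 8.1
eef_pos: [502.1, 120.9, 253.5]
orientation: [0.999, 0.036, 0.001, -0.0]
wrist_force: [-0.2, -1.0, -1.6]
width: 23.4
```

Call:
arm_command:
  xyz:
    - [0,0,0]
    - [0,0,0]
  yaw: [0,0]
  fingers: [0,0]

```text
time_s: 8.3
eef_pos: [501.7, 120.9, 249.7]
orientation: [0.999, 0.036, -0.0, -0.0]
wrist_force: [0.2, -0.7, -1.7]
width: 23.2
```

Run:
```python
from h import *
s=telemetry.sense(); print(s['time_s'],s['eef_pos'],s['orientation'],s['wrist_force'],s['width'])
A=shot('scene','a5'); B=shot('side','b5'); e=s['eef_pos']
def crop(d,p,h=60,k=4):
    u,v=map(int,proj(d,p)); im=np.asarray(d['image'])[:,:,::-1]; u=min(max(u,h),640-h);v=min(max(v,h),400-h);print('x0,y0',u-h,v-h)
    return cv2.resize(im[v-h:v+h,u-h:u+h],(400,400),interpolation=cv2.INTER_CUBIC)
p=e-[0,0,70]
cv2.imwrite('pics/c5.png',np.hstack([crop(A,p),crop(B,p)]))
for d in(A,B): print(proj(d,e),proj(d,e-[0,0,142]))
```

```text
8.3 [501.72852273 120.85466862 249.73371412] [ 9.99336608e-01  3.64188981e-02 -7.93008001e-05 -2.25688536e-05] [ 0.20005164 -0.71006309 -1.70396478] 23.163579238255572
x0,y0 220 123
x0,y0 212 102
[279.3, 166.1] [281.2, 200.9]
[271.2, 143.3] [273.5, 181.1]
```

View pics/c5.png

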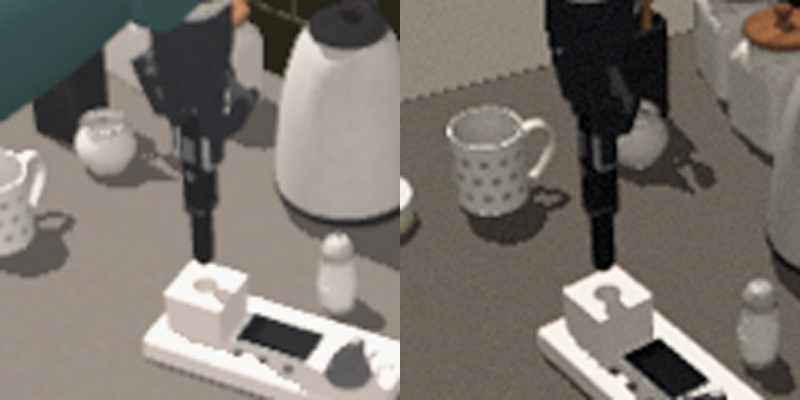

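Wand fully out of the well (nose just above tower in both views). The tool can only yaw, so I'll tip the wand by pivoting it in the pads against the fixed tower's far top edge.

Call:
arm_command:
  xyz:
    - [30,-4,0]
    - [62,-9,0]
    - [62,-9,20]
    - [62,-9,45]
    - [62,-9,62]
  yaw: [-0.08,-0.146,-0.146,-0.146,-0.146]
  fingers: [0,0,0,0,0]
  squeeze: 25

```text
time_s: 8.9
eef_pos: [562.4, 134.2, 185.1]
orientation: [0.994, 0.109, -0.002, 0.0]
wrist_force: [0.3, 0.7, -2.1]
width: 23.5
```

Call:
arm_command:
  xyz:
    - [-10,0,0]
    - [-20,0,-2]
    - [-30,0,-2]
    - [-40,0,-2]
    - [-50,0,0]
  yaw: [0,0,0,0,0]
  fingers: [0,0,0,0,0]

```text
time_s: 9.4
eef_pos: [513.8, 123.4, 189.6]
orientation: [0.994, 0.109, 0.001, -0.0]
wrist_force: [4.0, 1.3, 2.4]
width: 23.8
```

Run:
```python
from h import *
s=telemetry.sense(); print(s['time_s'],s['eef_pos'],s['orientation'],s['wrist_force'],s['ft_torque'],s['width'])
e=s['eef_pos']-np.array([501.8,120.8,0]); print('dockX',e[0]*.976+e[1]*.217,-e[0]*.217+e[1]*.976)
```

```text
9.4 [513.80884991 123.38247955 189.62305734] [ 9.94017625e-01  1.09209621e-01  1.48427886e-03 -1.25547734e-04] [4.01812357 1.33096805 2.4491476 ] [ 0.21996328 -0.99132787 -0.0182841 ] 23.80967401959797
dockX 12.281035575370819 -0.08542039083254105
```

Call:
arm_command:
  xyz:
    - [-10,0,1]
    - [-29,0,8]
    - [-46,0,18]
    - [-62,0,31]
    - [-73,0,43]
  yaw: [0,0,0,0,0]
  fingers: [0,0,0,0,0]

```text
time_s: 9.9
eef_pos: [441.9, 107.3, 145.1]
orientation: [0.994, 0.109, 0.001, 0.0]
wrist_force: [3.7, 1.3, 2.1]
width: 23.6
```

Call:
arm_command:
  xyz:
    - [-6,0,8]
    - [-11,0,17]
    - [-11,0,17]
  yaw: [0,0,0]
  fingers: [0,0,0]

```text
time_s: 10.2
eef_pos: [431.5, 105.1, 127.2]
orientation: [0.994, 0.109, -0.001, 0.0]
wrist_force: [-0.2, -0.0, 0.3]
width: 23.3
```

Run:
```python
from h import *
s=telemetry.sense(); print(s['time_s'],s['eef_pos'],s['orientation'],s['wrist_force'],s['ft_torque'],s['width'])
A=shot('scene','a6'); B=shot('side','b6'); e=s['eef_pos']
def crop(d,p,h=60):
    u,v=map(int,proj(d,p)); im=np.asarray(d['image'])[:,:,::-1]; print('x0,y0',u-h,v-h)
    return cv2.resize(im[v-h:v+h,u-h:u+h],(400,400),interpolation=cv2.INTER_CUBIC)
p=e+[50,10,0]
cv2.imwrite('pics/c6.png',np.hstack([crop(A,p),crop(B,p)]))
n=e+142*np.array([.976*np.sin(1.187),.217*np.sin(1.187),-np.cos(1.187)])
for d in(A,B): print(proj(d,e),proj(d,n))
```

```text
10.2 [431.49065431 105.06994029 127.23837588] [ 9.94022801e-01  1.09170846e-01 -6.26095546e-04  6.89279112e-05] [-0.21440051 -0.01760197  0.2926718 ] [ 0.01349627 -0.0603757  -0.07121829] 23.265804804856913
x0,y0 218 140
x0,y0 207 119
[270.4, 209.0] [289.9, 198.5]
[254.0, 185.3] [288.9, 182.2]
```

View pics/c6.png

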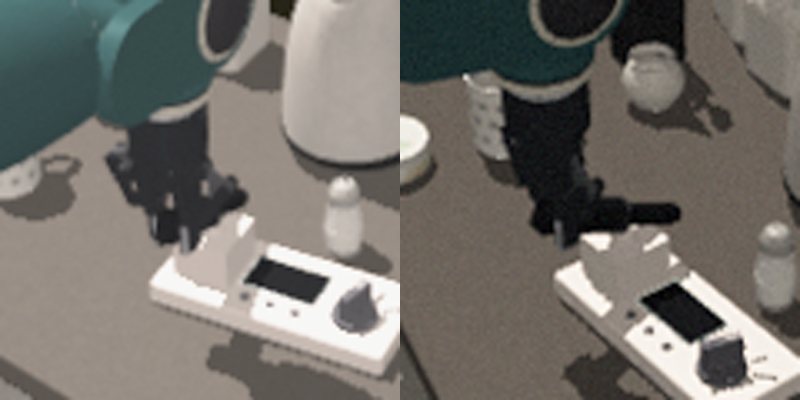

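Wand tipped as predicted (nose in side view at (290,183) vs predicted (289,182) for 68°). Firm the grip, lift; measure the kettle by row profiles.

Call:
arm_command:
  xyz:
    - [0,0,0]
    - [0,0,-15]
    - [0,0,-45]
    - [0,0,-80]
    - [0,0,-115]
  yaw: [0,0,0,0,0]
  fingers: [0,0,0,0,0]
  squeeze: 80

```text
time_s: 10.8
eef_pos: [432.1, 105.2, 245.6]
orientation: [0.994, 0.109, 0.0, -0.0]
wrist_force: [-0.2, 0.4, -1.1]
width: 23.0
```

Run:
```python
from h import *
for t,u0,u1 in(('a6',280,370),('b5',295,400)):
    d=load(t); g=cv2.cvtColor(np.asarray(d['image']),cv2.COLOR_RGB2GRAY).astype(int)
    print(t,u0)
    for z in(16,40,70,100,126,150,180,210,235):
        u,v=proj(d,(795,160,z)); v=round(v)
        print(z,(u,v),' '.join(str(x) for x in g[v,u0:u1:2]))
```

```text
a6 280
16 (324.3, 177) 99 144 145 145 146 145 144 143 144 145 144 130 178 171 167 165 161 163 165 166 167 168 165 164 164 166 163 162 163 159 155 146 94 45 144 131 88 89 98 146 145 144 145 144 144
40 (324.4, 172) 110 145 144 144 144 144 145 145 144 146 144 158 181 176 171 168 165 166 165 167 166 164 165 168 169 167 164 163 162 157 152 146 124 79 89 98 144 144 144 145 142 143 118 54 53
70 (324.5, 166) 104 142 143 145 145 139 117 88 88 89 89 124 188 180 175 172 168 166 163 166 167 168 168 169 167 166 166 165 162 158 153 146 139 146 129 121 54 36 33 35 35 34 34 36 47
100 (324.6, 159) 69 72 85 162 172 147 97 90 89 89 88 96 192 187 184 179 175 166 164 168 166 168 167 166 168 166 165 163 160 156 154 148 68 36 35 36 35 35 33 35 34 35 34 34 36
126 (324.7, 154) 117 51 49 61 94 153 158 156 128 88 89 97 191 196 192 191 182 169 162 165 165 166 163 165 167 164 163 162 159 154 154 147 35 35 34 36 35 37 36 35 35 35 35 37 45
150 (324.8, 148) 55 53 52 50 50 66 132 157 155 152 144 145 157 207 203 200 199 183 169 163 162 161 161 165 166 166 161 161 161 157 151 124 36 36 37 36 37 59 71 50 33 34 35 36 36
[... 1588 characters left out ...]
 117 116 116 125 120 125 119 121 122 125 122 120 115 107 107 60 12 11 7 11 24 82 87 82 78 78 83 83 81 80 82 80
180 (349.2, 133) 95 101 99 99 102 99 83 43 109 112 115 114 113 116 129 128 122 144 135 123 119 124 121 119 117 127 123 130 126 125 124 116 121 117 107 95 6 34 83 83 82 78 82 83 86 82 79 77 82 82 87 77 83
210 (349.7, 125) 101 99 95 99 99 112 125 128 110 115 115 116 120 126 124 136 137 130 151 169 102 34 19 21 22 22 24 17 18 21 20 19 22 77 88 80 80 84 83 84 77 79 86 80 79 78 89 84 85 80 81 88 83
235 (350.1, 119) 96 102 95 108 111 109 120 125 145 140 167 123 129 129 131 127 123 133 129 134 76 18 29 29 27 25 10 12 5 20 81 84 78 83 84 80 87 81 81 83 79 87 84 83 83 80 77 81 85 78 82 80 86
```

Call:
arm_command:
  xyz:
    - [15,1,0]
    - [30,2,0]
    - [45,3,0]
    - [58,4,0]
    - [64,5,2]
  yaw: [-0.0,0.02,0.04,0.06,0.068]
  fingers: [0,0,0,0,0]

```text
time_s: 11.3
eef_pos: [496.7, 114.4, 242.1]
orientation: [0.997, 0.075, 0.0, -0.0]
wrist_force: [-0.9, 0.5, -1.7]
width: 23.1
```

Call:
arm_command:
  xyz:
    - [0,0,0]
    - [0,0,0]
    - [0,0,0]
  yaw: [0,0,0]
  fingers: [0,0,0]

```text
time_s: 11.6
eef_pos: [495.4, 114.2, 241.4]
orientation: [0.997, 0.076, 0.0, -0.0]
wrist_force: [-0.2, 0.4, -1.8]
width: 22.9
```

Run:
```python
from h import *
s=telemetry.sense(); e=s['eef_pos'];q=s['orientation']; print(s['time_s'],e,q,s['wrist_force'],s['width'])
A=shot('scene','a7'); B=shot('side','b7'); W=shot('wrist','w7')
yaw=2*np.arctan2(q[1],q[0]); print('yaw',yaw)
for th in (60,65,68,71,75):
    t=np.radians(th); n=e+142*np.array([np.cos(yaw)*np.sin(t),np.sin(yaw)*np.sin(t),-np.cos(t)]); print(th,n.round(),[proj(d,n) for d in(A,B,W)])
def crop(d,p,hx,hy,size):
    u,v=map(int,proj(d,p)); im=np.asarray(d['image'])[:,:,::-1]; u=min(max(u,hx),640-hx);v=min(max(v,hy),400-hy);print('x0,y0',u-hx,v-hy,hx,hy)
    return cv2.resize(im[v-hy:v+hy,u-hx:u+hx],size,interpolation=cv2.INTER_CUBIC)
p=np.array([670,135,170])
top=np.hstack([crop(A,p,75,60,(400,320)),crop(B,p,75,60,(400,320))])
w=cv2.resize(np.asarray(W['image'])[:,:,::-1],(448,280))
bot_=np.hstack([w,cv2.resize(np.asarray(B['image'])[:,:,::-1][100:300,180:431],(352,280))])
cv2.imwrite('pics/c7.png',np.vstack([top,bot_]))
```

```text
11.6 [495.37591291 114.20736253 241.43724198] [ 9.97145396e-01  7.55052726e-02  1.15078923e-04 -1.35304519e-05] [-0.16120573  0.44034219 -1.80234651] 22.94688414057613
yaw 0.1511544018781455
60 [617. 133. 170.] [[299.9, 168.4], [304.6, 153.4], [325.0, -5.5]]
65 [623. 134. 181.] [[300.7, 165.0], [306.1, 150.0], [324.9, -26.3]]
68 [626. 134. 188.] [[301.1, 162.9], [306.9, 147.9], [324.8, -39.4]]
71 [628. 134. 195.] [[301.4, 160.8], [307.5, 145.7], [324.7, -53.0]]
75 [631. 135. 205.] [[301.8, 158.1], [308.3, 142.9], [324.6, -72.0]]
x0,y0 234 101 75 60
x0,y0 244 89 75 60
```

View pics/c7.png

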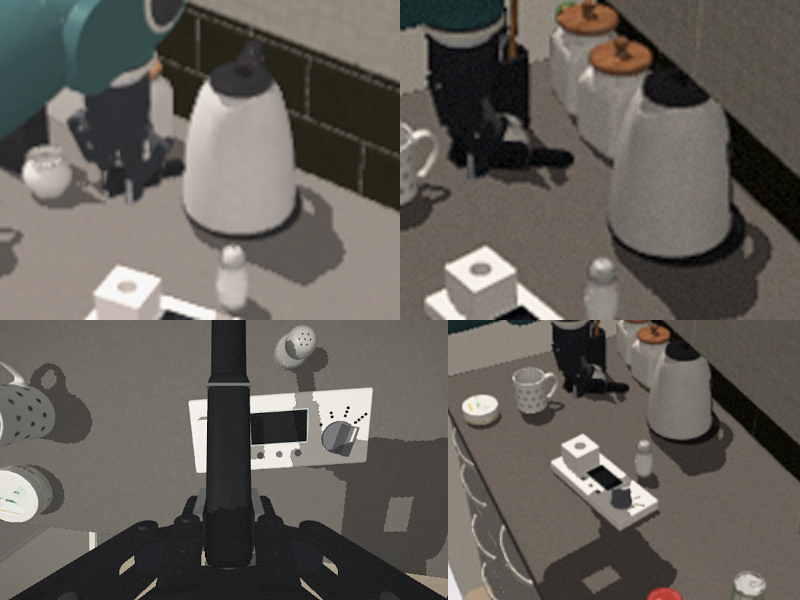

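Run:
```python
from h import *
from scipy.optimize import least_squares
obs=[]
for t,l,r in(('a7',(296,312),(334,352)),('b7',(315,333),(358,374))):
    d=load(t); g=cv2.GaussianBlur(cv2.cvtColor(np.asarray(d['image']),cv2.COLOR_RGB2GRAY),(3,3),0).astype(float); out=[]
    for z in range(40,170,10):
        v=round(proj(d,(785,156,z))[1]); G=np.gradient(g[v])
        def edge(a,b,s):
            k=np.clip(s*G[a:b],0,None); m=k.argmax(); j=slice(max(m-1,0),m+2); return a+(np.arange(b-a)[j]*k[j]).sum()/k[j].sum(), k.max()
        L,R=edge(*l,1),edge(*r,-1); out.append((z,round(L[0],1),round(R[0],1),round(L[1]),round(R[1])))
        if L[1]>6 and R[1]>6: obs.append((d,v,(L[0]+R[0])/2,t))
    print(t,out)
def res(p):
    o=[]
    for d,v,c,_ in obs:
        zs=np.arange(0,220,5.); P=np.array([proj(d,(p[0],p[1],z)) for z in zs]); o.append(np.interp(v,P[::-1,1],P[::-1,0])-c)
    return o
f_=least_squares(res,[785,156],loss='soft_l1',diff_step=1e-2); print(f_.x,np.round(f_.fun,1),[o[3] for o in obs].count('a7'))
k=np.array([*f_.x,126])
e=np.array([495.4,114.2,241.4]);yaw=.151
W=load('w7')
for th in(62,65,68,71):
    t=np.radians(th);a=np.array([np.cos(yaw)*np.sin(t),np.sin(yaw)*np.sin(t),-np.cos(t)]);up=np.array([np.cos(yaw)*np.cos(t),np.sin(yaw)*np.cos(t),np.sin(t)])
    n=e+142*a; print(th,'ring',proj(W,e+77*a+15*up),'tail',proj(W,e-28*a+15*up),'nose-mid',np.linalg.norm(k-n),'miss',np.linalg.norm(np.cross(k-n,a)),'dz',(n+a*np.dot(k-n,a)-k).round(),'bearing',np.arctan2(*(k-e)[1::-1]))
```

```text
a7 [(40, np.float64(302.2), np.float64(343.9), 14, 34), (50, np.float64(302.1), np.float64(344.0), 14, 28), (60, np.float64(302.1), np.float64(344.0), 14, 12), (70, np.float64(302.0), np.float64(350.7), 28, 14), (80, np.float64(302.2), np.float64(347.1), 47, 22), (90, np.float64(303.0), np.float64(344.0), 56, 30), (100, np.float64(302.9), np.float64(343.9), 45, 38), (110, np.float64(302.9), np.float64(343.8), 37, 38), (120, np.float64(303.1), np.float64(343.2), 40, 40), (130, np.float64(303.0), np.float64(343.1), 35, 42), (140, np.float64(303.9), np.float64(343.0), 20, 40), (150, np.float64(304.1), np.float64(342.8), 22, 38), (160, np.float64(305.0), np.float64(342.1), 25, 42)]
b7 [(40, np.float64(322.5), np.float64(367.9), 4, 28), (50, np.float64(321.2), np.float64(366.8), 4, 32), (60, np.float64(322.1), np.float64(366.3), 4, 20), (70, np.float64(322.0), np.float64(366.1), 5, 18), (80, np.float64(322.1), np.float64(372.0), 6, 24), (90, np.float64(322.8), np.float64(370.3), 6, 19), (100, np.float64(323.0), np.float64(367.0), 6, 34), (110, np.float64(323.8), np.float64(367.0), 10, 36)
[... 241 characters left out ...]
.float64(367.0), 4, 35)]
[765.84448373 143.68815117] [ 0.2  0.3  0.3 -3.  -1.2 -0.1  0.   0.1  0.4  0.4  0.2  0.2  0.1 -2.1
 -2.  -0.   1.6  3. ] 13
62 ring [324.7, 87.9] tail [324.4, 360.6] nose-mid 154.75184678455128 miss 28.178284207045085 dz [-14.  10. -23.] bearing 0.1086068295950165
65 ring [324.6, 84.6] tail [324.4, 361.8] nose-mid 153.884581670419 miss 15.447576250805762 dz [-6. 11. -9.] bearing 0.1086068295950165
68 ring [324.6, 81.6] tail [324.4, 362.7] nose-mid 153.76122244733202 miss 12.638802494406576 dz [ 0. 12.  5.] bearing 0.1086068295950165
71 ring [324.5, 79.0] tail [324.4, 363.3] nose-mid 154.3838892565938 miss 23.626577551568754 dz [ 5. 12. 19.] bearing 0.1086068295950165
```

Run:
```python
from h import *
from scipy.optimize import least_squares
A,B,W=load('a7'),load('b7'),load('w7')
oa={40:323.05,50:323.05,60:323.05,100:323.4,110:323.35,120:323.15,130:323.05,150:323.4}; ob={60:344.2,70:344.05,100:345,110:345.4,120:345.3}
r=least_squares(lambda p:[proj(A,(*p,z))[0]-c for z,c in oa.items()]+[proj(B,(*p,z))[0]-c for z,c in ob.items()],[785,156],diff_step=1e-2)
print(r.x,r.fun.round(1)); k=np.array([*r.x,126])
for d,wd in((A,40.5),(B,44)): print('diam',wd*(np.asarray(d['R'])@k+np.asarray(d['t']))[2]/f(d))
e=np.array([495.4,114.2,241.4]);yaw=.151
def pts(th,s):
    t=np.radians(th);a=np.array([np.cos(yaw)*np.sin(t),np.sin(yaw)*np.sin(t),-np.cos(t)]);up=np.array([np.cos(yaw)*np.cos(t),np.sin(yaw)*np.cos(t),np.sin(t)])
    return a,up,e+s*a
def res(p):
    a,up,n=pts(*p); return [*(np.array(proj(B,n))-[308.3,148.5]),*(np.array(proj(A,n))-[302.6,164]),(proj(W,n-65*a+15*up)[1]-91)/4,(p[1]-142)/4]
q=least_squares(res,[66,142],diff_step=1e-2); print(q.x,q.fun.round(1))
for th in(62,65,q.x[0],68):
    a,up,n=pts(th,142); print(th,np.linalg.norm(k-n),'miss',(n+a*np.dot(k-n,a)-k).round(),'bearing',np.arctan2(*(k-e)[1::-1]))
```

```text
[780.39717361 155.60686683] [-0.1 -0.1  0.1 -0.2 -0.2  0.1  0.2 -0.1  0.2  0.4 -0.1 -0.3 -0.1]
diam 149.79288903131203
diam 148.30240964273224
[ 67.04864733 140.5867208 ] [-2.   0.  -1.8 -0.4 -1.3 -0.4]
62 169.76169711940742 miss [-16.  -0. -29.] bearing 0.1442791582119771
65 168.6535542530976 miss [ -7.   1. -16.] bearing 0.1442791582119771
67.04864733314709 168.30464357565342 miss [-3.  2. -6.] bearing 0.1442791582119771
68 168.25618095505388 miss [-1.  2. -1.] bearing 0.1442791582119771
```

Call:
arm_command:
  xyz:
    - [0,0,-2]
    - [0,0,-4]
    - [0,0,-4]
    - [0,0,-4]
    - [0,0,-4]
  yaw: [0,0.006,0.006,0.006,0.006]
  fingers: [0,0,0,0,0]

```text
time_s: 12.25
eef_pos: [495.8, 114.2, 245.1]
orientation: [0.997, 0.072, -0.0, 0.0]
wrist_force: [-0.1, 0.2, -1.1]
width: 23.3
```

Run:
```python
from h import *
s=telemetry.sense(); print(s['time_s'],s['eef_pos'],s['wrist_force'],s['width'],abs(s['qvel']).max())
B=shot('side','b8'); b7=load('b7'); d=cv2.absdiff(np.asarray(B['image']),np.asarray(b7['image'])).max(2)
print('changed px',(d>60).sum())
# bystanders and kettle vs first picture
b0=load('b'); D=cv2.absdiff(np.asarray(B['image']),np.asarray(b0['image'])).max(2)
for n,(x0,y0,x1,y1) in dict(kettle=(330,120,370,190),shaker=(312,184,328,212),mug=(226,133,256,165),tin=(382,278,406,314)).items(): print(n,(D[y0:y1,x0:x1]>50).mean().round(3))
bot.finish_job()
```

```text
12.25 [495.75881111 114.24969453 245.06290653] [-0.0680941   0.15292594 -1.12490286] 23.296527833636926 0.0023061200675186504
changed px 459
kettle 0.0
shaker 0.0
mug 0.0
tin 0.0
the job is handed in; nothing more can be done
```

I turned the dial to three dots and let go of it. I then drew the wand up out of its well, tipped it and aimed it at the middle of the kettle. The job is handed in with the wand still held and raised, at 12.3 s on the robot's clock.

The arm can only turn about the vertical, so I tipped the wand by pivoting it in the fingers against the far top edge of the fixed tower. That took about 6 N at the wrist. I then tightened the grip to 80 N.

**Last checks**
- **Dial:** the wrist picture after release showed the pointer at three dots.
- **Tilt:** about 67° from upright. The shoulder ring seen in the wrist picture pointed to a few degrees less. Either way it is above the 45° needed.
- **Nose:** about 190 mm above the worktop, about 170 mm from the kettle's middle and about 95 mm from its wall.
- **Aim:** the wand's line passes within about 1 cm of the kettle's middle. At the smallest tilt the ring suggests, that would be about 3 cm.
- **Kettle position:** this is the weakest number. One automatic fit was thrown off by a canister behind the kettle and came out about 2 cm away. I redid it using only the clean edges.
- **Bystanders:** the kettle, salt shaker, mug and paste tin are unchanged in the side picture compared with the first one. I did not run that check on the honey jar, cream pot and balm tin, but the arm did not go near them.
- **Stillness:** the arm was at rest. The last side picture differed from the one before the final 4 mm lift in 459 pixels, which I put down to that lift but did not look into.

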